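# Chock the row of reagent bottles

### The job

Three amber bottles lie on their sides in a row against a fixed metal end stop, and the other end of the row is free to roll. Set the tall wedge-shaped chock flat on the bench against the last bottle, its sloping face towards the bottle, about the middle of the bottle's body and square to the row, so that the row stays together and cannot roll apart; let go of it there. Leave the low shim where it is: it is too thin to hold a bottle.

Things in the scene. Friction and masses are not known exactly. Their poses are not given: they have to be found in the camera images.
- chock: Tall pale plastic wedge, loose, 0.12 kg: 50 mm along x, 60 mm along y, 42 mm high. Origin: centre of its underside, z up. The +y side slopes at 60 degrees: thin bottom edge at y = 30 mm, top edge at y = 6 mm; back at y = -30 mm upright. Grasp from above across the upright, parallel ends (x = 25 and -25 mm, 50 mm apart), about 12 mm behind the origin (y = -12 mm), 25 to 30 mm above the bench.
- end_bottle: Last bottle, at the row's free end: amber glass, lying on its side, free to roll, 0.2 kg; body 60 mm in diameter, 90 mm long. Origin: on its axis, mid body, 30 mm above the bench. x: along the axis to the neck and blue cap, which ends 88 mm out; y, z turn as it rolls. With the chock's slope touching it, its axis lies 47 mm from the chock's origin along the chock's +y.
- end_stop: Aluminium angle, 150 mm long, 45 mm high, fixed to the bench. Origin: on the bench, at the middle of the face that the first bottle rests against. The row runs from this face along its -y: three like bottles side by side (the end bottle is the third), axes along its x, necks to +x. The end bottle's axis starts 152 to 162 mm from the face.
- shim: Low pale plastic wedge, loose, not for this job: 50 mm along x, 60 mm along y, only 14 mm high, thin edge at +y. Origin: centre of its underside. It, the chock and a pale block with vial holes (60 x 50 x 32 mm) lie apart on the bench beyond the row's free end, in any order. A standing amber bottle and a tip box are farther out.
Things that resemble listed ones, but are neither listed nor needed, are in the scene too. Leave any yellow look-alike of the chock alone. Leave any black look-alike of the end_bottle alone.

How it is judged:
At the end, for the whole second after the job is handed in: Chock let go, at rest, flat on the bench, slope facing the end bottle and at most 12 mm short of touching it, within 25 mm of the middle of its body and 12 degrees of square to the row; end bottle at rest on the bench, its axis 140 to 175 mm from the stop's face; shim moved under 40 mm (y of end_bottle in the frame of chock between 0.035 and 0.06 m and x of chock in the frame of end_bottle between -0.025 and 0.025 m and angle between the y axis of chock and the y axis of end_stop, either way round below 0.22 rad and angle between chock's own z axis and vertical below 0.08 rad and height (world z) of chock below 0.006 m and y of end_bottle in the frame of end_stop between -0.175 and -0.14 m and height (world z) of end_bottle below 0.036 m and linear speed of each of end_bottle, chock below 0.02 m/s).
It fails at once if the low shim is moved more than 40 mm (distance of shim from where it was at the start of the episode above 0.04 m).
It also fails if it takes over 35 s, if anything falls off the work surface, if the arm or the gripper's body presses on something with over 40 N, if the wrist force passes 120 N, or if a joint passes its speed limit or range.

### The arm

A 6-joint arm with a two-finger parallel gripper is mounted at the origin on the work surface. World frame = base frame: x ahead of the robot, y to its left, z up, the work surface at z = 0. Lengths are in m, angles in rad, forces in N, time in s.
With the tool pointing down it reaches from about 0.3 to 0.875 m from the base axis. Payload 6.4 kg.
Tool frame: the origin (TCP) lies between the finger pads; the fingertips stand 25 mm ahead of it and the grasp point (between the pads) lies 6 mm ahead of it; z points along the fingers, y is the line along which they close (so a half turn about z gives the same grasp; the last joint's range is limited). The gripper opens to 85 mm and grips with 20 to 120 N. Pads are 22 mm wide; open, the fingers measure 114 mm over their backs; the gripper's body (76 mm by 85 mm) begins 54 mm behind the grasp point. The pads swing forward as they close: fully open they stand 13 mm farther back than shut.
Start: joints at [1.012, 0.181, 1.607, -0, 1.354, -0.206], TCP at [0.199, 0.54, 0.228] pointing down, gripper open.
Joint ranges: [-2.99, 2.99], [-0.89, 2.07], [0.3, 2.58], [-1.14, 4.28], [0, 2.63], [-3.12, 3.12]. Speed limits (rad/s): [2.57, 2.57, 3.01, 3.14, 3.14, 3.14].

### API

Orientations are given as a unit quaternion [w, x, y, z].
In Python, from bench import ctrl gives the robot as it stands.
- The arm moves only by the tool servo_tool, never from a script. Its argument "series" is text: rows parted by semicolons, each of 7 numbers parted by spaces: the gripper command: -1 is fully open, 1 is shut, values between are in proportion, then the shift along the tool's x, y, z in m, then the turn, a rotation vector about the tool's x, y, z in degrees. A call has 1 to 12 rows; each row is the pose to reach, as a shift and turn from the pose commanded when the call began, along the tool's axes at that moment; what a row does not reach only later rows make up. A row lasts 1/12 s, in which the tool goes at most 41.7 mm and 7.16 degrees, less where a joint would pass 70% of its speed; a pose out of reach is approached as far as the arm can. A call with a gripper value outside its range is refused whole. The fingers move at their own pace and stop on an object; the grip force is fixed at half the most. Time passes only in rows, so rows that repeat a pose let the fingers close. It gives the time, the measured TCP pose, the force, the opening and the grip force at its end, in the units of the state.
- ctrl.get_obs(): the state, without advancing time (a new reading comes with each control period).
- ctrl.camera(name): name is "scene" or "top" or "wrist"; returns a dict with "img" (480x640x3 uint8, red, green, blue), "z_map" (480x640 float32, m along the optical axis (not along the pixel's ray), 0 where there is no reading), "fovy" (degrees; the focal length in pixels is half the picture's height over the tangent of half this angle, whatever the lens; pixels are square), "cx", "cy" (the principal point, pixels), "extrinsics" (4x4, takes a point from camera to world coordinates); the wrist camera has in their place "T_tool_cam" (4x4, takes a point from camera to tool coordinates, whose origin is the TCP and whose axes are the flange's). Camera axes: x right, y down, z forward; pixel columns grow to the right and rows downward; lengths in m; the calibration is good to about 2 mm. The wrist camera is an equidistant fisheye: a pixel r from the principal point sees the ray r / f radians off the axis. A picture is of the moment at which its call begins: read the wrist's pose just before it.
- ctrl.hand_in(): hands the job in; it is judged then, once.
The state is a dict: "time_s": time; "q": joint angles; "dq": joint speeds; "joint_efforts": joint torques, N m; "eef_pos": TCP position; "eef_rot": TCP orientation; "wrist_force": force on the tool from outside, world axes, zero at the start; "torque": the same for the moment, N m; "opening": opening from 0.0 (shut) to 1.0 (fully open); "grasp_force": force on a finger pad.
Only numpy, scipy, OpenCV 4.12 (cv2) and the standard library are available. Lean on these libraries where they do the work, as an engineer would, in place of code of your own. Each camera call takes 0.05 s, during which the arm holds its last target. There are 200 camera calls.

## Working session

There is one attempt and no reset: what is moved stays moved. The work goes in short steps, Python scripts to look and compute and a tool call to move; the robot and the scene stay as the last step left them, time stands still between calls to the robot, and variables do not carry over. Pictures are saved under pics/ and viewed, at most 10 in all, crops included, and the job is handed in when it is done.

Besides the shell and the picture viewer there is one more tool, called after ">>>" as name(argument=value, ...), one argument or row to a line, values as JSON. servo_tool: Moves the arm, as the interface text tells. Its arguments: {"type":"object","properties":{"series":{"type":"string"}},"required":["series"]}

```bash
mkdir -p pics; cat > h.py <<'E'
import numpy as np,cv2
from bench import ctrl
def cloud(c):
    f=240/np.tan(np.radians(c["fovy"])/2); z=c["z_map"]; v,u=np.mgrid[:480,:640]
    P=np.stack([(u-c["cx"])/f*z,(v-c["cy"])/f*z,z],-1)
    E=np.array(c["extrinsics"]); W=P@E[:3,:3].T+E[:3,3]; W[z==0]=np.nan
    return W
E
python3 - <<'E'
from h import *
import pickle
d={}
for n in("top","scene"):
    c=ctrl.camera(n); d[n]=c; cv2.imwrite(f"pics/{n}0.png",c["img"][...,::-1])
    print(n,c["fovy"],np.round(c["extrinsics"],3).tolist())
pickle.dump(d,open("d.pkl","wb"))
o=ctrl.get_obs();print(o["time_s"],o["eef_pos"],o["eef_rot"])
E
```

```text
top 55.42032445704303 [[-0.027, -0.986, 0.166, 0.38], [-0.999, 0.034, 0.039, -0.019], [-0.044, -0.164, -0.985, 0.726], [0.0, 0.0, 0.0, 1.0]]
scene 47.16094904707535 [[0.668, 0.457, -0.587, 1.075], [0.744, -0.412, 0.526, -0.509], [-0.001, -0.788, -0.616, 0.653], [0.0, 0.0, 0.0, 1.0]]
0.1 [0.19839359 0.53917956 0.22768281] [-3.01340900e-04  1.75499811e-01  9.84479153e-01 -7.22959898e-04]
```

View pics/top0.png

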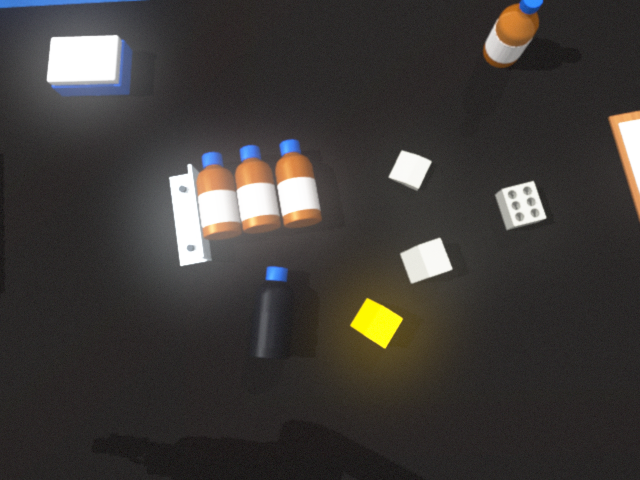

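View pics/scene0.png

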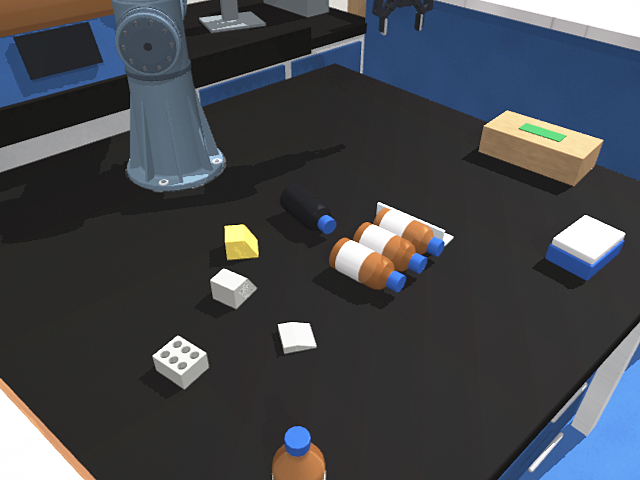

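Candidates for the chock in the top view are the white piece at (427,260), which looks tall, the white piece at (410,170), which is flat and probably the shim, the yellow look-alike at (377,323), and the vial block at (521,205). For the end bottle they are the amber one at (298,190), farthest from the stop, and the black look-alike at (272,315). I'll check the heights and view one close crop.

```bash
python3 - <<'E'
from h import *
import pickle
d=pickle.load(open("d.pkl","rb"));c=d["top"];W=cloud(c);im=c["img"]
for n,(u,v) in dict(chock=(427,260),shim=(410,170)).items():
    s=np.s_[v-32:v+32,u-35:u+35]; w=W[s].reshape(-1,3); g=im[s].reshape(-1,3).min(1)
    m=(w[:,2]>.004)&(g>90); top=w[m]
    print(n,m.sum(),"zmax",np.percentile(top[:,2],[50,90,98]),"footprint rect",cv2.minAreaRect(top[:,:2].astype(np.float32)*1000))
    t=top[top[:,2]>np.percentile(top[:,2],98)-.004]
    print("  top rect",cv2.minAreaRect(t[:,:2].astype(np.float32)*1000),len(t), "lowmean",top[top[:,2]<.03].mean(0),"topmean",t.mean(0))
# bottles: white labels
hsv=cv2.cvtColor(im,cv2.COLOR_RGB2HSV)
for n,(u0,u1) in dict(b1=(196,238),b2=(238,276),b3=(276,325)).items():
    s=np.s_[135:245,u0:u1]; w=W[s].reshape(-1,3); w=w[(w[:,2]>.045)&(w[:,2]<.075)]
    h=hsv[s].reshape(-1,3); 
    print(n,len(w),cv2.minAreaRect(w[:,:2].astype(np.float32)*1000),np.percentile(w[:,2],99))
    hw=hsv[s];ww=W[s]
    cap=ww[(hw[...,0]>100)&(hw[...,0]<125)&(hw[...,1]>150)&(ww[...,2]>.01)]; print("  cap",cap.mean(0))
s=np.s_[165:265,168:212];w=W[s].reshape(-1,3)
w=w[(w[:,2]>.036)&(w[:,2]<.05)&(im[s].reshape(-1,3).min(1)>120)];print("stop top",len(w),cv2.minAreaRect(w[:,:2].astype(np.float32)*1000))
cr=[cv2.resize(a[...,::-1],(390,390),interpolation=cv2.INTER_CUBIC) for a in(im[225:295,392:462],d["scene"]["img"][255:325,197:267])]
cv2.imwrite("pics/crop.png",np.hstack(cr))
E
```

```text
chock 1417 zmax [0.04038843 0.04268557 0.04378934] footprint rect ((455.6792907714844, -153.0845947265625), (49.947879791259766, 58.482234954833984), 16.87836265563965)
  top rect ((458.75579833984375, -162.86892700195312), (49.819766998291016, 37.89286422729492), 16.627975463867188) 786 lowmean [ 0.44942742 -0.13372807  0.01712524] topmean [ 0.45859479 -0.16329193  0.04174258]
shim 920 zmax [0.01195225 0.01445349 0.01551001] footprint rect ((607.1841430664062, -140.78131103515625), (50.31765365600586, 51.23298645019531), 61.5026741027832)
  top rect ((602.8590698242188, -148.50048828125), (32.415611267089844, 50.94980239868164), 62.28800964355469) 491 lowmean [ 0.60526759 -0.14176425  0.01083155] topmean [ 0.60131039 -0.15049754  0.01342651]
b1 2262 ((562.5263061523438, 165.2893524169922), (64.52755737304688, 144.82725524902344), 89.72904205322266) 0.061193457710653244
  cap [0.62706432 0.17837006 0.04327505]
b2 2166 ((577.6580810546875, 106.41455078125), (132.1682586669922, 52.46939468383789), 7.636620998382568) 0.06140664745550296
  cap [0.63572162 0.11631318 0.04277598]
b3 2219 ((583.2858276367188, 39.53902053833008), (64.28846740722656, 135.10543823242188), 88.3177719116211) 0.06139120549885071
  cap [0.64229252 0.05195109 0.04228473]
stop top 573 ((543.6253051757812, 197.9905242919922), (34.740482330322266, 147.34291076660156), 87.40924072265625)
```

View pics/crop.png

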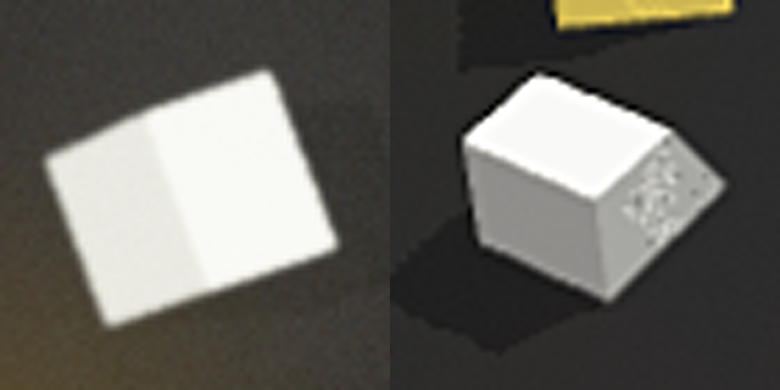

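The crop confirms it: the white piece at (427,260) is the tall wedge, with its slope facing image-left (world +y, towards the row). Next I'll fit the bottle axes.

```bash
cat >> h.py <<'E'
from scipy.optimize import least_squares
def fitrow(W,x0=None):
    # joint fit of the axis of each lying bottle (r=30 mm, z=30 mm)
    out=[]
    for y0 in(.165,.105,.042):
        w=W.reshape(-1,3); m=(w[:,2]>.03)&(w[:,2]<.07)&(w[:,0]>.52)&(w[:,0]<.70)
        w=w[m]; 
        p=np.array([y0,.12])
        for it in range(8):
            dx=w[:,0]-.57
            n=np.array([-np.sin(p[1]),np.cos(p[1])]); a=np.array([n[1],-n[0]])
            q=w[:,:2]-[.57,p[0]]; l=q@n; s=q@a
            k=(abs(l)<.024)&(abs(np.hypot(l,w[:,2]-.03)-.03)<(.006 if it<4 else .003))&(s<.045)
            f=lambda p:np.hypot((w[k,:2]-[.57,p[0]])@[-np.sin(p[1]),np.cos(p[1])],w[k,2]-.0305)-.03
            p=least_squares(f,p,loss="soft_l1",f_scale=.001).x
        k2=(abs(l)<.012)
        h,e=np.histogram(s[k2],bins=np.arange(-.08,.10,.002))
        s0=np.percentile(s[k],[.3,99.7]); scap=s[k2].max()
        a=np.array([np.cos(p[1]),np.sin(p[1])])
        out.append((p,s0,scap,np.array([.57,p[0]])+a*(s0[0]+.045)))
    return out
E
python3 - <<'E'
from h import *
import pickle
for n in("top","scene"):
    c=pickle.load(open("d.pkl","rb"))[n];W=cloud(c)
    for p,s0,sc,ctr in fitrow(W): print(n,"y@.57",p[0].round(4),"yaw",np.degrees(p[1]).round(2),"s",s0.round(4),"centre",ctr.round(4))
E
```

```text
top y@.57 0.1691 yaw 9.04 s [-0.0523  0.0326] centre [0.5628 0.168 ]
top y@.57 0.106 yaw 8.57 s [-0.0523  0.0416] centre [0.5628 0.1049]
top y@.57 0.0409 yaw 8.3 s [-0.0502  0.0446] centre [0.5648 0.0401]
scene y@.57 0.1727 yaw 10.96 s [-0.0541  0.0371] centre [0.5611 0.171 ]
scene y@.57 0.1096 yaw 9.92 s [-0.0532  0.0442] centre [0.5619 0.1082]
scene y@.57 0.0437 yaw 8.3 s [-0.0493  0.0446] centre [0.5657 0.0431]
```

```bash
cat >> h.py <<'E'
from scipy.spatial.transform import Rotation as R
def go(pos,yaw_deg):
    "shift/turn in tool axes to reach pos with tool y at yaw_deg (mod 180), pointing down"
    o=ctrl.get_obs(); q=np.array(o["eef_rot"]); r=R.from_quat(q[[1,2,3,0]])
    best=None
    for a in(yaw_deg,yaw_deg+180):
        t=np.radians(a); y=np.array([np.cos(t),np.sin(t),0]); z=np.array([0,0,-1.]); x=np.cross(y,z)
        rv=(r.inv()*R.from_matrix(np.c_[x,y,z])).as_rotvec(degrees=True)
        if best is None or np.linalg.norm(rv)<np.linalg.norm(best): best=rv
    print("shift",r.inv().apply(np.array(pos)-o["eef_pos"]).round(4),"turn",best.round(2),"t",o["time_s"],"q",np.round(o["q"],2),"pos",np.round(o["eef_pos"],4),"open",o["opening"],"F",np.round(o["wrist_force"],1),o["grasp_force"])
E
python3 -c "
from h import *
go([.4588,-.163,.16],16.8)"
```

```text
shift [-0.487  -0.5688  0.0684] turn [-9.000e-02  2.000e-02  5.298e+01] t 0.1 q [ 1.01  0.18  1.61  0.    1.35 -0.21] pos [0.1984 0.5392 0.2277] open 1.0014087908399436 F [ 0.3 -0.6  1.1] 0.0
```

>>> servo_tool(
  series="-1 -0.487 -0.569 0.03 0 0 53;-1 -0.487 -0.569 0.03 0 0 53;-1 -0.487 -0.569 0.03 0 0 53;-1 -0.487 -0.569 0.03 0 0 53;-1 -0.487 -0.569 0.03 0 0 53;-1 -0.487 -0.569 0.03 0 0 53;-1 -0.487 -0.569 0.03 0 0 53;-1 -0.487 -0.569 0.03 0 0 53;-1 -0.487 -0.569 0.03 0 0 53;-1 -0.487 -0.569 0.03 0 0 53;-1 -0.487 -0.569 0.03 0 0 53;-1 -0.487 -0.569 0.03 0 0 53",
)

```text
time_s: 1.1
eef_pos: [0.3724, 0.0692, 0.2085]
eef_rot: [0.0, 0.596, 0.803, 0.0]
wrist_force: [1.4, 0.4, -0.3]
opening: 1.0
grasp_force: 0.0
```

```bash
python3 -c "
from h import *
go([.4588,-.163,.16],16.8)"
```

```text
shift [-0.2473  0.0157  0.0485] turn [ 0.04  0.01 -0.02] t 1.1 q [-0.13 -0.28  2.09  0.    1.33 -0.43] pos [0.3724 0.0692 0.2085] open 1.00026467556466 F [ 1.4  0.4 -0.3] 0.0
```

>>> servo_tool(
  series="-1 -0.247 0.016 0.04 0 0 0;-1 -0.247 0.016 0.04 0 0 0;-1 -0.247 0.016 0.04 0 0 0;-1 -0.247 0.016 0.04 0 0 0;-1 -0.247 0.016 0.04 0 0 0;-1 -0.247 0.016 0.04 0 0 0;-1 -0.247 0.016 0.04 0 0 0;-1 -0.247 0.016 0.04 0 0 0;-1 -0.247 0.016 0.04 0 0 0;-1 -0.247 0.016 0.04 0 0 0",
)

```text
time_s: 1.93
eef_pos: [0.4586, -0.1595, 0.1684]
eef_rot: [-0.0, 0.596, 0.803, 0.0]
wrist_force: [0.9, 0.3, 0.4]
opening: 0.996
grasp_force: 0.0
```

```bash
python3 - <<'E'
from h import *
c=ctrl.camera("wrist"); cv2.imwrite("pics/w1.png",c["img"][...,::-1])
go([.4588,-.163,.033],16.8)
E
```

```text
shift [-0.0035 -0.001   0.1356] turn [ 0.   -0.01  0.07] t 1.9833 q [-0.58  0.04  1.89  0.    1.21 -0.87] pos [ 0.4587 -0.1594  0.1686] open 0.9995087745619056 F [-0.2 -0.  -0.6] 0.0
```

View pics/w1.png

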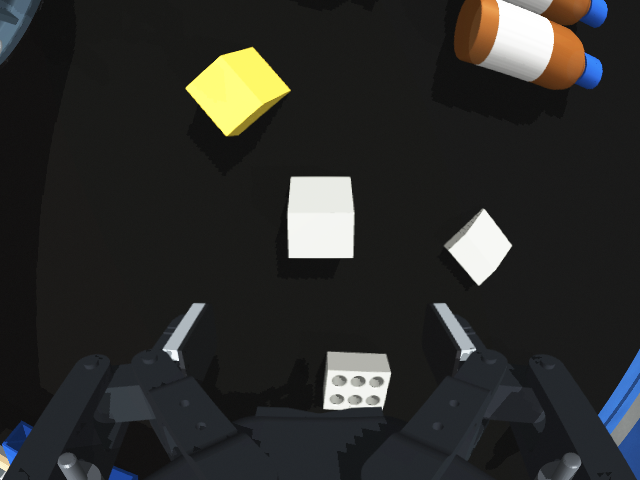

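The wedge at (320,217) is square to the tool and centred between the pads. The yellow piece at (238,90) and the shim at (478,247) are clear of the fingers, so I'm descending.

>>> servo_tool(
  series="-1 -0.003 -0.001 0.04 0 0 0;-1 -0.003 -0.001 0.08 0 0 0;-1 -0.003 -0.001 0.11 0 0 0;-1 -0.003 -0.001 0.135 0 0 0;-1 -0.003 -0.001 0.135 0 0 0;-1 -0.003 -0.001 0.135 0 0 0;0.2 -0.003 -0.001 0.135 0 0 0;1 -0.003 -0.001 0.135 0 0 0;1 -0.003 -0.001 0.135 0 0 0;1 -0.003 -0.001 0.135 0 0 0;1 -0.003 -0.001 0.135 0 0 0;1 -0.003 -0.001 0.135 0 0 0",
)

```text
time_s: 2.98
eef_pos: [0.4635, -0.1667, 0.039]
eef_rot: [0.005, 0.596, 0.803, 0.0]
wrist_force: [-4.9, 5.6, 44.1]
opening: 0.406
grasp_force: 30.0
```

>>> servo_tool(
  series="1 0 0 0 0 0 0;1 0 0 0 0 0 0;1 0 0 0 0 0 0;1 0 0 -0.02 0 0 0;1 0 0 -0.05 0 0 0;1 0 0 -0.08 0 0 0;1 0 0 -0.08 0 0 0;1 0 0 -0.08 0 0 0",
)

```text
time_s: 3.65
eef_pos: [0.4608, -0.1651, 0.1166]
eef_rot: [0.003, 0.596, 0.803, 0.0]
wrist_force: [0.0, 0.1, -0.2]
opening: -0.0
grasp_force: 0.0
```

```bash
python3 - <<'E'
from h import *
go([.5735,-.0194,.113],8)
c=ctrl.camera("wrist"); cv2.imwrite("pics/w2.png",c["img"][...,::-1])
t=ctrl.camera("top")
for p,s0,sc,ctr in fitrow(cloud(t)): print(p.round(4),ctr.round(4))
E
```

```text
shift [0.107  0.1499 0.0036] turn [0.27 0.28 8.79] t 3.65 q [-0.59  0.12  1.92 -0.    1.09 -0.88] pos [ 0.4608 -0.1651  0.1166] open -0.00037310120452044456 F [ 0.   0.1 -0.2] 0.0
[0.169  0.1562] [0.5628 0.1678]
[0.1062 0.1547] [0.5625 0.105 ]
[0.0407 0.1461] [0.5649 0.0399]
```

View pics/w2.png

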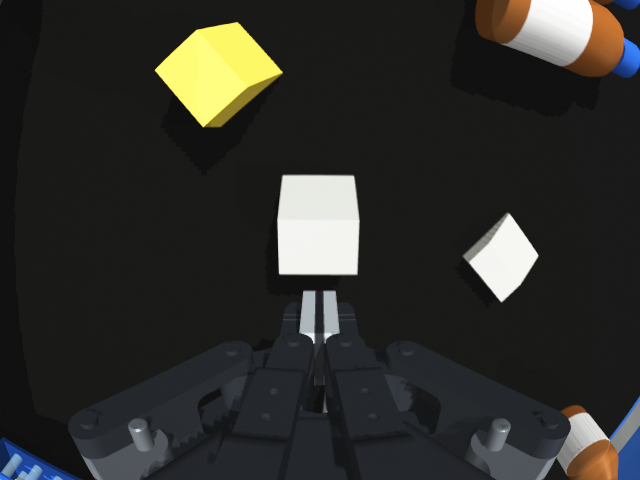

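The fingers shut on nothing. The wedge still looks to be at (318,225), so I'll measure it again with the wrist depth, directly in tool coordinates, along with the fingertips.

```bash
cat >> h.py <<'E'
def wcloud(c):
    f=240/np.tan(np.radians(c["fovy"])/2); z=c["z_map"]; v,u=np.mgrid[:480,:640]
    x=u-c["cx"];y=v-c["cy"];r=np.hypot(x,y)+1e-9; k=np.tan(r/f)/r
    P=np.stack([x*k*z,y*k*z,z],-1); T=np.array(c["T_tool_cam"]); W=P@T[:3,:3].T+T[:3,3]; W[z==0]=np.nan
    return W
def chock_top(W,im,cx=(.35,.65),cy=(-.25,.05)):
    w=W.reshape(-1,3);g=im.reshape(-1,3).astype(int)
    m=(w[:,2]>.036)&(w[:,2]<.048)&(g.min(1)>130)&(w[:,0]>cx[0])&(w[:,0]<cx[1])&(w[:,1]>cy[0])&(w[:,1]<cy[1])
    return w[m]
E
python3 - <<'E'
from h import *
o=ctrl.get_obs();q=np.array(o["eef_rot"]);r=R.from_quat(q[[1,2,3,0]])
c=ctrl.camera("wrist");W=wcloud(c);im=c["img"]
print("fov",c["fovy"],c["cx"],c["cy"],np.round(c["T_tool_cam"],3).tolist())
for u,v in[(318,180),(318,216),(318,250),(318,270),(282,250),(355,250),(312,296),(328,296),(312,330),(500,255),(318,140)]:
    t=W[v,u]; print((u,v),"tool",t.round(4),"world",(r.apply(t)+o["eef_pos"]).round(4))
t=ctrl.camera("top");T=cloud(t)
p=chock_top(T,t["img"],(.40,.52),(-.22,-.1));print("top chock",cv2.minAreaRect(p[:,:2].astype(np.float32)*1000),p.mean(0),len(p))
Ww=(r.apply(W.reshape(-1,3))+o["eef_pos"]).reshape(W.shape)
p=chock_top(Ww,im,(.40,.52),(-.22,-.1));print("wrist chock",cv2.minAreaRect(p[:,:2].astype(np.float32)*1000),p.mean(0),len(p))
E
```

```text
fov 65.70646984690485 318.932932697918 241.1347699956485 [[0.001, -0.957, -0.291, 0.074], [1.0, 0.001, -0.0, 0.0], [0.0, -0.291, 0.957, -0.144], [0.0, 0.0, 0.0, 1.0]]
(318, 180) tool [ 0.0406 -0.0005  0.1126] world [ 0.4467 -0.125   0.001 ]
(318, 216) tool [ 0.0225 -0.0004  0.0798] world [ 0.452  -0.1423  0.0338]
(318, 250) tool [ 0.0027 -0.0003  0.073 ] world [ 0.4577 -0.1613  0.0406]
(318, 270) tool [-0.0109 -0.0003  0.074 ] world [ 0.4616 -0.1743  0.0396]
(282, 250) tool [ 0.0025 -0.0226  0.0735] world [ 0.4365 -0.1679  0.0401]
(355, 250) tool [0.0026 0.0225 0.0731] world [ 0.4796 -0.1548  0.0405]
(312, 296) tool [ 0.0111 -0.0025 -0.0106] world [ 0.4532 -0.1538  0.1242]
(328, 296) tool [ 0.0113  0.0038 -0.011 ] world [ 0.4592 -0.1518  0.1246]
(312, 330) tool [ 0.0106 -0.002  -0.0362] world [ 0.4538 -0.1542  0.1498]
(500, 255) tool [-0.0112  0.1379  0.1015] world [ 0.5941 -0.1347  0.0121]
(318, 140) tool [ 0.0683 -0.0005  0.1157] world [ 0.4386 -0.0985 -0.0021]
top chock ((0.0, 0.0), (0.0, 0.0), 0.0) [nan nan nan] 0
wrist chock ((459.6364440917969, -161.02525329589844), (50.475650787353516, 39.851905822753906), 16.131460189819336) [ 0.45934304 -0.16047806  0.04027824] 4884<stdin>:8: RuntimeWarning: Mean of empty slice.
  ret = um.true_divide(
```

The depth puts the shut fingertips at about tool z = -0.01, not +0.025. That fits what happened: the fingers closed on top of the wedge. I'll measure the tips at the grasp opening before descending again, after raising to clear and opening to 55 mm.

```bash
cat >> h.py <<'E'
def tips():
    c=ctrl.camera("wrist");W=wcloud(c).reshape(-1,3)
    for s in(-1,1):
        k=(abs(W[:,0])<.03)&(W[:,1]*s>0)&(W[:,1]*s<.06)&(W[:,2]<.045)&(W[:,2]>-.06)
        w=W[k]; print("side",s,len(w),"zmax pct",np.percentile(w[:,2],[50,95,99,100]).round(4), "y at tip",w[w[:,2]>np.percentile(w[:,2],95)][:,1].mean().round(4),"x",np.percentile(w[:,0],[5,95]).round(4))
    return c
E
python3 -c "
from h import *
tips()"
```

```text
side -1 6192 zmax pct [-0.052  -0.0151 -0.0082 -0.004 ] y at tip -0.0061 x [-0.0075  0.0127]
side 1 6281 zmax pct [-0.0519 -0.0151 -0.0083 -0.0042] y at tip 0.0064 x [-0.0076  0.0128]
```

>>> servo_tool(
  series="-0.4 0 0 -0.01 0 0 0;-0.4 0 0 -0.01 0 0 0;-0.4 0 0 -0.01 0 0 0;-0.4 0 0 -0.01 0 0 0;-0.4 0 0 -0.01 0 0 0;-0.4 0 0 -0.01 0 0 0",
)

```text
time_s: 4.4
eef_pos: [0.4588, -0.1638, 0.1233]
eef_rot: [-0.0, 0.596, 0.803, -0.0]
wrist_force: [0.1, 0.0, -0.5]
opening: 0.699
grasp_force: 0.0
```

```bash
python3 -c "
from h import *
tips(); go([.459,-.162,.11],16.8)"
```

```text
side -1 5093 zmax pct [-0.0443 -0.014  -0.0089 -0.0058] y at tip -0.0309 x [-0.0065  0.0128]
side 1 5088 zmax pct [-0.0444 -0.0138 -0.009  -0.0054] y at tip 0.0315 x [-0.0064  0.0129]
shift [0.0016 0.0007 0.0133] turn [-0.01 -0.02 -0.01] t 4.45 q [-0.59  0.11  1.92  0.    1.11 -0.88] pos [ 0.4588 -0.1638  0.1233] open 0.7031243277681269 F [-0.2  1.  -1. ] 0.0
```

Tips are at tool z ≈ -0.005, about 30 mm shorter than stated. To get them ~10 mm above the bench I need TCP z ≈ 0.006. I'll descend in two stages with a force check between.

>>> servo_tool(
  series="-0.8 0.001 0.001 -0.01 0 0 0;-0.8 0.001 0.001 0.02 0 0 0;-0.8 0.001 0.001 0.05 0 0 0;-0.8 0.001 0.001 0.08 0 0 0;-0.8 0.001 0.001 0.095 0 0 0;-0.8 0.001 0.001 0.103 0 0 0;-0.8 0.001 0.001 0.103 0 0 0;-0.8 0.001 0.001 0.103 0 0 0",
)

```text
time_s: 5.12
eef_pos: [0.4601, -0.1629, 0.0212]
eef_rot: [0.0, 0.596, 0.803, 0.0]
wrist_force: [-0.2, -0.1, 0.1]
opening: 0.902
grasp_force: 0.0
```

>>> servo_tool(
  series="-0.8 0 0 0.005 0 0 0;-0.8 0 0 0.01 0 0 0;-0.8 0 0 0.014 0 0 0;-0.8 0 0 0.014 0 0 0;-0.8 0 0 0.014 0 0 0",
)

```text
time_s: 5.53
eef_pos: [0.4595, -0.1625, 0.0065]
eef_rot: [-0.0, 0.596, 0.803, -0.0]
wrist_force: [-0.5, -0.4, 0.6]
opening: 0.9
grasp_force: 0.0
```

```bash
python3 -c "
from h import *
c=tips(); go([.459,-.162,.006],16.8); cv2.imwrite('pics/w3.png',c['img'][...,::-1])"
```

```text
side -1 18486 zmax pct [-0.0296  0.0085  0.009   0.0102] y at tip -0.0437 x [-0.0151  0.0279]
side 1 18603 zmax pct [-0.0305  0.0085  0.009   0.0102] y at tip 0.0446 x [-0.015   0.0279]
shift [ 0.0008 -0.0004  0.0006] turn [ 0.    0.   -0.01] t 5.5833 q [-0.58  0.32  1.96  0.    0.86 -0.88] pos [ 0.4596 -0.1626  0.0066] open 0.9013064000468077 F [ 0.5 -1.1  0.5] 0.0
```

View pics/w3.png

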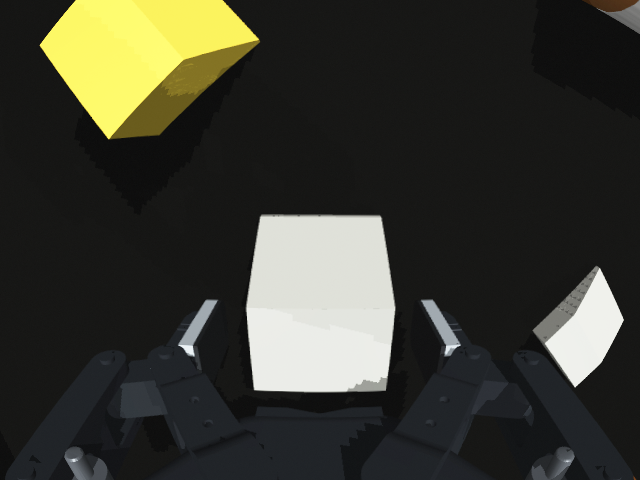

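The pads at (200,330) and (440,330) now straddle the wedge on both sides with no contact force. Closing and lifting.

>>> servo_tool(
  series="0 0 0 0 0 0 0;0.5 0 0 0 0 0 0;1 0 0 0 0 0 0;1 0 0 0 0 0 0;1 0 0 0 0 0 0;1 0 0 0 0 0 0;1 0 0 0 0 0 0",
)

```text
time_s: 6.17
eef_pos: [0.46, -0.1629, 0.0069]
eef_rot: [0.0, 0.596, 0.803, 0.0]
wrist_force: [0.0, -0.1, 5.7]
opening: 0.577
grasp_force: 62.7
```

>>> servo_tool(
  series="1 0 0 -0.02 0 0 0;1 0 0 -0.04 0 0 0;1 0 0 -0.06 0 0 0;1 0 0 -0.06 0 0 0;1 0 0 -0.06 0 0 0;1 0 0 -0.06 0 0 0",
)

```text
time_s: 6.67
eef_pos: [0.4589, -0.1621, 0.0655]
eef_rot: [-0.001, 0.596, 0.803, -0.0]
wrist_force: [0.4, 0.4, -1.3]
opening: 0.579
grasp_force: 62.5
```

```bash
python3 - <<'E'
from h import *
c=ctrl.camera('wrist'); cv2.imwrite('pics/w4.png',c['img'][...,::-1])
W=wcloud(c).reshape(-1,3);g=c["img"].reshape(-1,3).min(1)
# chock top in tool frame while held: bright, near pads
k=(g>140)&(abs(W[:,0])<.06)&(abs(W[:,1])<.0245)&(W[:,2]>-.04)&(W[:,2]<.03)
w=W[k]; zt=np.percentile(w[:,2],10); t=w[w[:,2]<zt+.004]
print("zt",zt,len(t),cv2.minAreaRect(t[:,:2].astype(np.float32)*1000),"xr",np.percentile(t[:,0],[1,99]))
print("plane",np.linalg.lstsq(np.c_[t[:,:2],np.ones(len(t))],t[:,2],rcond=None)[0])
go([.5735,-.0194,.066],8)
E
```

```text
zt -0.033988472865087355 12708 ((1.3182353973388672, -0.002582550048828125), (40.159236907958984, 48.98289489746094), 0.002252899343147874) xr [-0.01738067  0.01993677]
plane [ 0.02214176  0.0013461  -0.03343246]
shift [ 0.1033  0.1512 -0.0009] turn [-0.1  -0.1   8.78] t 6.7167 q [-0.58  0.21  1.95 -0.    0.99 -0.88] pos [ 0.4586 -0.162   0.0652] open 0.5763267207724495 F [-0.6 -0.3 -0.8] 62.47840404510498
```

View pics/w4.png

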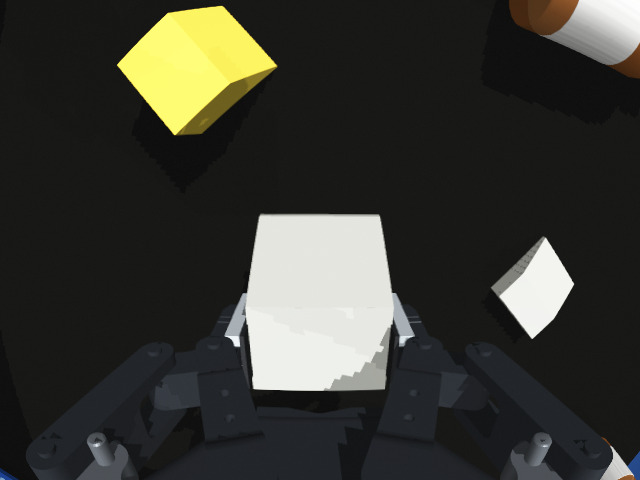

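The wedge is held level: opening 0.58 (about 49 mm), grip force 62 N. I'll carry it to a point 21 mm short of the target, since the toe has to slide in low under the bottle, and re-measure there.

>>> servo_tool(
  series="1 0.015 0.027 -0.005 0 0 1.6;1 0.03 0.054 -0.01 0 0 3.2;1 0.045 0.08 -0.01 0 0 4.8;1 0.06 0.107 -0.01 0 0 6.4;1 0.073 0.13 0 0 0 8;1 0.083 0.148 0 0 0 8.8;1 0.083 0.148 0 0 0 8.8;1 0.083 0.148 0 0 0 8.8;1 0.083 0.148 0 0 0 8.8",
)

```text
time_s: 7.47
eef_pos: [0.576, -0.0405, 0.0651]
eef_rot: [-0.001, 0.656, 0.755, -0.001]
wrist_force: [0.5, 0.3, -1.1]
opening: 0.578
grasp_force: 62.7
```

```bash
python3 - <<'E'
from h import *
o=ctrl.get_obs();q=np.array(o["eef_rot"]);r=R.from_quat(q[[1,2,3,0]])
c=ctrl.camera("wrist");W=wcloud(c);cv2.imwrite('pics/w5.png',c['img'][...,::-1])
Ww=(r.apply(W.reshape(-1,3))+o["eef_pos"]).reshape(W.shape)
for n,X in(("wrist",Ww),("scene",cloud(ctrl.camera("scene")))):
    p,s0,sc,ctr=fitrow(X)[2]; print(n,"y@.57",p[0].round(4),"yaw",np.degrees(p[1]).round(2),s0.round(4),"ctr",ctr.round(4))
go([.5764,-.0402,.0085],8)
E
```

```text
Traceback (most recent call last):
  File "h.py", line 25, in fitrow
    s0=np.percentile(s[k],[.3,99.7]); scap=s[k2].max()
IndexError: index -1 is out of bounds for axis 0 with size 0
```

View pics/w5.png

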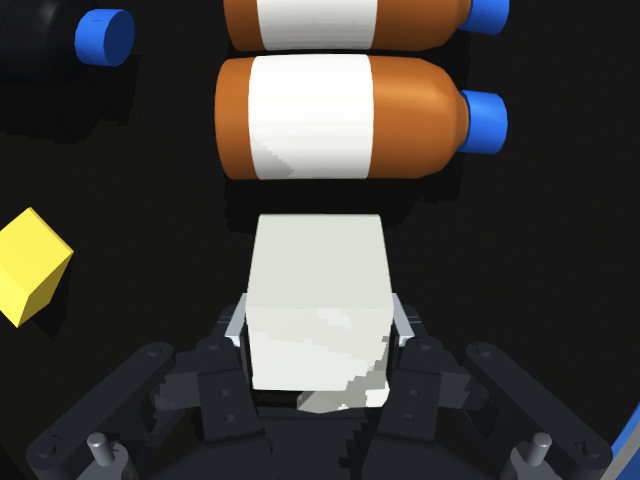

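The wedge is held square to the end bottle. The label spans columns 250–373 (middle about 312) and the wedge's middle is at 320. I'll fit the bottle axis from this view.

```bash
sed -i 's/def fitrow(W,x0=None):/def fitrow(W,ys=(.165,.105,.042)):/; s/for y0 in(.165,.105,.042):/for y0 in ys:/' h.py; python3 - <<'E'
from h import *
o=ctrl.get_obs();q=np.array(o["eef_rot"]);r=R.from_quat(q[[1,2,3,0]])
c=ctrl.camera("wrist");W=wcloud(c)
Ww=(r.apply(W.reshape(-1,3))+o["eef_pos"]).reshape(W.shape)
for n,X in(("wrist",Ww),("scene",cloud(ctrl.camera("scene")))):
    p,s0,sc,ctr=fitrow(X,(.042,))[0]; print(n,"y@.57",p[0].round(4),"yaw",np.degrees(p[1]).round(2),s0.round(4),"ctr",ctr.round(4))
for u,v in[(217,118),(222,118),(312,118),(410,118),(425,118),(507,123)]:print(u,Ww[v,u].round(4),W[v,u].round(4))
go([.5764,-.0402,.0085],8)
E
```

```text
wrist y@.57 0.042 yaw 8.65 [-0.0479  0.0445] ctr [0.5672 0.0415]
scene y@.57 0.0435 yaw 9.04 [-0.0315  0.0448] ctr [0.5833 0.0456]
217 [0.5238 0.0335 0.0581] [ 0.0811 -0.0417  0.0079]
222 [0.5258 0.0337 0.0577] [ 0.081  -0.0397  0.0083]
312 [0.5627 0.0377 0.0582] [ 0.0798 -0.0026  0.0077]
410 [0.6023 0.0442 0.0578] [0.0809 0.0375 0.008 ]
425 [0.6086 0.0455 0.0581] [0.0813 0.0439 0.0078]
507 [ 0.6783  0.0595 -0.002 ] [0.0855 0.115  0.0677]
shift [ 0.0011 -0.0002  0.0579] turn [-0.02 -0.   -0.08] t 7.6667 q [-0.28  0.38  1.71 -0.    1.05 -0.41] pos [ 0.5767 -0.0412  0.0664] open 0.5700955185541585 F [-0.1 -0.3 -0.2] 62.68235921859741
```

>>> servo_tool(
  series="1 0 0 0.02 0 0 0;1 0 0 0.04 0 0 0;1 0 0 0.05 0 0 0;1 0 0 0.056 0 0 0;1 0 0 0.056 0 0 0;1 0 0 0.056 0 0 0;1 0.006 0 0.056 0 0 0;1 0.012 0 0.056 0 0 0;1 0.017 0 0.056 0 0 0;1 0.021 0 0.056 0 0 0;1 0.021 0 0.056 0 0 0;1 0.021 0 0.056 0 0 0",
)

```text
time_s: 8.67
eef_pos: [0.5745, -0.0191, 0.0107]
eef_rot: [0.0, 0.656, 0.755, 0.0]
wrist_force: [-0.1, 0.5, -0.9]
opening: 0.575
grasp_force: 62.7
```

>>> servo_tool(
  series="1 0.001 0 0.001 0 0 0;1 0.001 0 0.002 0 0 0;1 0.001 0 0.003 0 0 0;1 0.001 0 0.003 0 0 0",
)

```text
time_s: 9.0
eef_pos: [0.574, -0.0187, 0.0071]
eef_rot: [-0.0, 0.656, 0.755, -0.0]
wrist_force: [0.7, -0.9, -0.5]
opening: 0.574
grasp_force: 62.7
```

```bash
cat > m.py <<'E'
from h import *
o=ctrl.get_obs();q=np.array(o["eef_rot"]);r=R.from_quat(q[[1,2,3,0]])
c=ctrl.camera("wrist");W=wcloud(c);cv2.imwrite('pics/w6.png',c['img'][...,::-1])
Ww=(r.apply(W.reshape(-1,3))+o["eef_pos"]).reshape(W.shape)
p,s0,sc,ctr=fitrow(Ww,(.042,))[0]; n=np.array([-np.sin(p[1]),np.cos(p[1])])
print("bottle",p[0].round(4),"yaw",np.degrees(p[1]).round(2),s0.round(4),ctr.round(4))
print("axis from chock origin if held", ([.57,p[0]]-o["eef_pos"][:2])@n-.0125)
w=Ww.reshape(-1,3);k=(w[:,2]>.035)&(w[:,2]<.048)&(c["img"].reshape(-1,3).min(1)>130)&(w[:,1]<.01)&(w[:,1]>-.06)&(abs(w[:,0]-.575)<.04)
w=w[k];rc=cv2.minAreaRect(w[:,:2].astype(np.float32)*1000);print("chock top",rc,w[:,2].mean(),"axis from top centre",([.57,p[0]]-np.array(rc[0])/1000)@n)
go(o["eef_pos"],8)
E
python3 m.py
```

```text
bottle 0.0447 yaw 7.43 [-0.048   0.0442] [0.567  0.0444]
axis from chock origin if held 0.05093117699615739
chock top ((574.0804443359375, -16.837541580200195), (62.18032455444336, 41.11175537109375), 8.153447151184082) 0.04020711624834131 axis from top centre 0.06158973776868218
shift [ 0.     -0.      0.0001] turn [-0.03 -0.01 -0.03] t 9.05 q [-0.24  0.47  1.73 -0.    0.93 -0.38] pos [ 0.5741 -0.0187  0.0072] open 0.5747051860822056 F [-0.9 -1.  -1.2] 62.68308162689209
```

About 2–4 mm short of contact. I'll press in gently, settle, then check the force.

>>> servo_tool(
  series="1 0.001 0 0 0 0 0;1 0.002 0 0 0 0 0;1 0.0025 0 0.0005 0 0 0;1 0.0025 0 0.0005 0 0 0;1 0.0025 0 0.0005 0 0 0",
)

```text
time_s: 9.47
eef_pos: [0.5739, -0.0161, 0.007]
eef_rot: [0.0, 0.656, 0.755, -0.0]
wrist_force: [0.3, 0.3, -0.6]
opening: 0.574
grasp_force: 62.9
```

```bash
python3 m.py
```

```text
bottle 0.0446 yaw 7.51 [-0.048   0.0443] [0.567  0.0442]
axis from chock origin if held 0.048157290485168966
chock top ((573.9087524414062, -14.147106170654297), (62.335060119628906, 41.06389617919922), 7.678123950958252) 0.04012460124755366 axis from top centre 0.0587532573606936
shift [ 0.  0. -0.] turn [-0.    0.   -0.01] t 9.5167 q [-0.23  0.47  1.74 -0.    0.93 -0.37] pos [ 0.5739 -0.0161  0.007 ] open 0.5771080606331914 F [ 0.7  0.3 -1.5] 62.87842869758606
```

About 48 mm now, which is essentially touching (47 is contact). Releasing and retreating.

>>> servo_tool(
  series="0 0 0 0 0 0 0;-0.5 0 0 0 0 0 0;-0.7 0 0 0 0 0 0;-0.7 0 0 0 0 0 0;-0.7 0 0 0 0 0 0;-0.7 0 0 -0.02 0 0 0;-0.7 0 0 -0.05 0 0 0;-0.7 0 0 -0.09 0 0 0;-0.7 0 0 -0.13 0 0 0;-0.7 0 0 -0.15 0 0 0;-0.7 0 0 -0.15 0 0 0;-0.7 0 0 -0.15 0 0 0",
)

```text
time_s: 10.52
eef_pos: [0.575, -0.0164, 0.1587]
eef_rot: [0.002, 0.656, 0.755, 0.001]
wrist_force: [-0.5, -0.9, -1.1]
opening: 0.846
grasp_force: 0.0
```

```bash
python3 m.py
```

```text
bottle 0.0457 yaw 7.68 [-0.0485  0.0445] [0.5665 0.0452]
axis from chock origin if held 0.04965160101825902
chock top ((573.4390869140625, -13.968454360961914), (50.175270080566406, 40.58280944824219), 7.67807674407959) 0.04018353967030945 axis from top centre 0.05957002851871091
shift [-0.0005  0.0012 -0.0019] turn [ 0.    0.   -0.01] t 10.5667 q [-0.23  0.25  1.67 -0.    1.22 -0.37] pos [ 0.5737 -0.0161  0.1568] open 0.8544254551027571 F [-0.  -0.  -1.1] 0.0
```

View pics/w6.png

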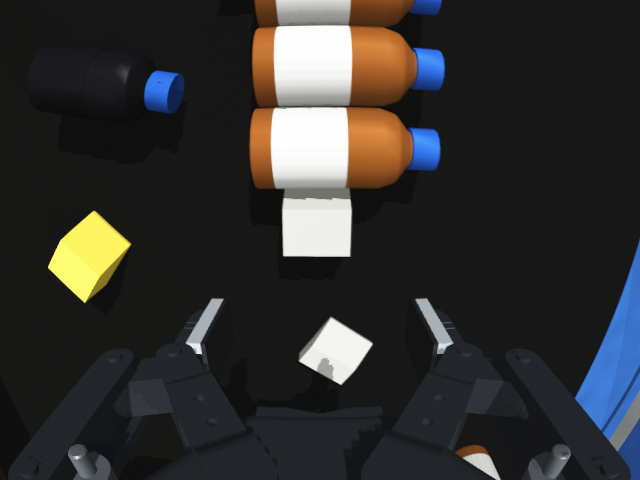

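The wedge at (317,225) is released and sits flat and square against the end bottle at (315,148), near its mid body. The row is together and the shim at (336,350) is where it was.

```bash
python3 -c "
from bench import ctrl
print(ctrl.hand_in())"
```

```text
the job is handed in; nothing more can be done
None
```

The chock is released flat against the end bottle: slope facing it, about mid-body, square to the row, touching or within about 2 mm by camera. The job is handed in at about 10.6 s with no verdict returned, and a first grasp closed on top of the chock before the second held.

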